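# Pack the deep bay of a stop rail and hold the setting tile flush

## Task

Push the white ceramic tile across the bench, sliding it without lifting, until its long side lies flat against the stop rail and it is centred along the rail; then slide the orange-handled spacer down into the one gap between tile and rail that is wide enough for it, so that it stands upright on the bench there, and let go of it. Finally press the tile flush against the rail from its free long side, and finish while still holding it pressed; leave the loupe, the gauge block and the sample box where they are.

Things in the scene. Friction and masses are not known exactly. Their poses are not given: they have to be found in the camera images.
- stop_rail: Fixed steel rail, 166 (y) x 32 (x) x 20 mm high. Origin on the bench, mid-length, in the plane of the front face (three 22 mm lands at y = -72, 0, 72 mm); x points into the rail, away from the tile. Between the lands two 50 mm wide bays, centred at y = -36 and 36 mm, open to front, top and bench, each with a brass insert at the back. Which bay is the deep one varies.
- tile: Loose white ceramic plate, 44 mm (its x) by 150 mm (its y) by 18 mm high, 0.4 kg, lying flat on the bench in front of the rail; origin at the centre of its underside. Flush against the rail its centre lies 22 mm in front of the rail's front face and its y axis is parallel to the rail's.
- spacer: Loose upright spacer, 62 mm tall, 0.12 kg: steel foot 14 mm thick (x) by 36 mm wide (y), up to 29 mm height; above it an orange ribbed handle 12 x 30 mm. Origin: centre of the underside, z up. Stands on the bench left or right of the tile. Held 44 mm above its underside, fingertips clear rail and tile.
- deep_insert: Fixed brass insert of the deep bay. Origin: middle of that bay's mouth, on the bench, in the plane of the rail's front face; axes as the rail's. Its front lies 17 mm behind that face, so with the tile flush the gap is 17 mm and takes the spacer with its 14 mm thickness across the gap. Top at 19.5 mm.
- deep_bay (a point): Middle of the 17 mm gap in the deep bay, on the bench, 8.5 mm behind the rail's front face: where the spacer's origin belongs. Axes parallel to the rail's.
- shallow_insert: Fixed brass insert of the other bay, origin at the middle of that bay's mouth likewise. Its front face lies only 7 mm behind the rail's front face: too narrow for the spacer.
- loupe: Loose black loupe, 38 mm diameter, 43 mm high, origin at the centre of its underside; stands on the other side of the tile from the spacer. Leave it alone.
- gauge_block: Loose small steel gauge block, 20x30x9 mm, origin at the centre of its underside; lies left of the work. Leave it alone.
- sample_box: Loose small clear box, 44x60x21 mm, origin at the centre of its underside; lies right of the work. Leave it alone.

How it is judged:
By the outcome, as a careful person would: the job done as asked, in the order asked, and still so for the second after the job is handed in, while the arm keeps its last pose, push and grip.
It also fails if it takes over 64 s, if anything falls off the work surface, if the arm or the gripper's body presses on something with over 40 N, if the wrist force passes 120 N, or if a joint passes its speed limit or range.

## Robot

A 6-joint arm with a two-finger parallel gripper is mounted at the origin on a cart in front of the work surface, level with it; the furniture and walls round the work are solid. World frame = base frame: x ahead of the robot, y to its left, z up, the work surface at z = 0. Lengths are in m, angles in rad, forces in N, time in s.
With the tool pointing down it reaches from about 0.225 to 0.875 m from the base axis. Payload 3.4 kg.
Tool frame: the origin (TCP) lies between the finger pads; the fingertips stand 14 mm ahead of it and the grasp point (between the pads) lies 5 mm behind it; z points along the fingers, y is the direction in which the jaws open and shut (so a half turn about z gives the same grasp; the last joint's range is limited). The gripper opens to 85 mm and grips with 20 to 120 N. Pads are 22 mm wide; open, the fingers measure 114 mm over their backs; the gripper's body (76 mm by 85 mm) begins 54 mm behind the grasp point. The pads swing forward as they close: fully open they stand 13 mm farther back than shut.
Start: joints at [1.092, 0.276, 1.505, -0, 1.361, -0.121], TCP at [0.201, 0.539, 0.245] pointing down, gripper open.
Joint ranges: [-2.89, 2.89], [-0.75, 2.08], [0.22, 2.7], [-1.18, 4.32], [0.11, 2.71], [-2.7, 2.7]. Speed limits (rad/s): [2.57, 2.57, 3.14, 3.14, 3.14, 3.14].

## Interface

Orientations are given as a unit quaternion [w, x, y, z].
In Python, from rig import manip, get_image, job gives the robot as it stands. The module is installed in compiled form; this text tells all that it offers.
- The arm moves only by the tool step_arm, never from a script. Its argument "moves" is one flat list of numbers, 5 for each row, row after row: the shift along the tool's x, y, z as a fraction of full scale, then the turn about the tool's z as a fraction of full scale, then the gripper's target within -1 to 1 (shut at 1, half-way at 0, fully open at -1). In form: [dx, dy, dz, twist, hand, dx, dy, dz, twist, hand, ...]. A call has 1 to 5 rows; each row is the pose to reach, as a shift and turn from the pose commanded when the call began, along the tool's axes at that moment, turning the shorter way round; what a row does not reach only later rows make up. Full scale, the value 1, is 500 mm for a shift and pi rad for a turn. A row lasts 1/10 s, in which the tool goes at most 50 mm and 8.59 degrees, less where a joint would pass 70% of its speed; a pose out of reach is approached as far as the arm can. A call with a number of a shift or a turn outside -1 to 1 is refused whole. A call with a gripper value outside its range is refused whole. The fingers move at their own pace and stop on an object; "force" is the grip in N (left out, the last holds). Time passes only in rows, so rows that repeat a pose let the fingers close. It gives the time, the measured TCP pose, the force and the opening at its end, in the units of the state.
- manip.get_state(): the state, without advancing time (a new reading comes with each control period).
- get_image(name): name is "side" or "top" or "wrist"; returns a dict with "frame" (400x640x3 uint8, blue, green, red), "fx", "fy", "cx", "cy" (pixels), "k1" (the pictures are not rectified: a ray, as slopes to the right and down, at radius r is drawn at 1 + k1 r^2 times it, then the intrinsics apply), "rvec" (rotation vector, rad) and "tvec" (3), from world to camera coordinates, as OpenCV has them; the wrist camera has in their place "T_tool_cam" (4x4, takes a point from camera to tool coordinates, whose origin is the TCP and whose axes are the flange's). Camera axes: x right, y down, z forward; pixel columns grow to the right and rows downward; lengths in m; the calibration is good to about 2 mm. A picture is of the moment at which its call begins: read the wrist's pose just before it. There is no depth.
- job.sign_off(): hands the job in, once; it reports no verdict.
The state is a dict: "clock": time; "qpos": joint angles; "qd": joint speeds; "effort": joint torques, N m; "position": TCP position; "ee_rot": TCP orientation; "contact_force": force on the tool from outside, world axes, zero at the start; "moment": the same for the moment, N m; "width": finger opening in m.
Only numpy, scipy, OpenCV 4.12 (cv2) and the standard library are available. Lean on these libraries where they do the work, as an engineer would, in place of code of your own. Each camera call takes 0.05 s, during which the arm holds its last target. There are 200 camera calls.

## Working session

There is one attempt and no reset: what is moved stays moved. The work goes in short steps, Python scripts to look and compute and a tool call to move; the robot and the scene stay as the last step left them, time stands still between calls to the robot, and variables do not carry over. Pictures are saved under pics/ and viewed, about 8 in all and at most 12, crops included, and the job is handed in when it is done.

Besides the shell and the picture viewer there is one more tool, called after "Emit:" as name(argument=value, ...) on one line, values as JSON. step_arm: Moves the arm, as the interface text tells. Its arguments: {"type":"object","properties":{"moves":{"type":"array","items":{"type":"number","minimum":-1,"maximum":1}},"force":{"type":"number"}},"required":["moves"]}

```bash
mkdir -p pics
cat > h.py <<'E'
import numpy as np, cv2
from rig import manip, get_image, job
from scipy.spatial.transform import Rotation as R
def grab(n):
    s=manip.get_state(); im=get_image(n)
    if 'rvec' in im:
        Rm=cv2.Rodrigues(np.array(im['rvec'],float))[0]; t=np.array(im['tvec'],float).ravel()
        im['Rcw']=Rm.T; im['o']=-Rm.T@t
    else:
        q=s['ee_rot']; Rt=R.from_quat([q[1],q[2],q[3],q[0]]).as_matrix(); T=np.array(im['T_tool_cam'])
        im['Rcw']=Rt@T[:3,:3]; im['o']=Rt@T[:3,3]+np.array(s['position'])
    return im
def ray(im,uv):
    K=np.array([[im['fx'],0,im['cx']],[0,im['fy'],im['cy']],[0,0,1]])
    p=cv2.undistortPoints(np.array(uv,float).reshape(-1,1,2),K,np.array([im['k1'],0,0,0]))[:,0]
    return np.c_[p,np.ones(len(p))]@im['Rcw'].T
def onz(im,uv,z):
    d=ray(im,uv); return im['o']+d*((z-im['o'][2])/d[:,2])[:,None]
def proj(im,P):
    c=(np.atleast_2d(P)-im['o'])@im['Rcw']; xy=c[:,:2]/c[:,2:]; r2=(xy**2).sum(1,keepdims=True); xy=xy*(1+im['k1']*r2)
    return xy*[im['fx'],im['fy']]+[im['cx'],im['cy']]
E
python3 - <<'E'
from h import *
s=manip.get_state(); print({k:np.round(v,4).tolist() for k,v in s.items()})
ims={}
for n in ['top','side','wrist']:
    im=grab(n); cv2.imwrite(f'pics/{n}0.png',im['frame']); print(n,im['o'].round(3),im['Rcw'].round(3).tolist(),im['fx'],im['k1'])
    if n=='wrist': print(np.round(im['T_tool_cam'],3).tolist())
    np.save(f'{n}0.npy',im,allow_pickle=True)
E
```

```text
{'clock': 0.0, 'qpos': [1.092, 0.2766, 1.5061, -0.0, 1.3607, -0.121], 'qd': [0.0009, 0.0003, -0.0006, 0.0007, 0.0025, 0.0016], 'effort': [0.0012, -41.6754, -24.5802, 0.0, 0.0113, -0.0], 'position': [0.2012, 0.5381, 0.2444], 'ee_rot': [-0.0003, 0.1779, 0.984, -0.0009], 'contact_force': [-0.1757, -0.5845, -0.4066], 'moment': [-0.0367, -0.0191, 0.0412], 'width': 0.0855}
top [0.276 0.06  1.066] [[-0.06, -0.97, 0.236], [-0.998, 0.058, -0.012], [-0.002, -0.237, -0.972]] 452.2456668040528 0.03347732091730278
side [0.337 0.756 0.466] [[-0.97, -0.12, 0.212], [-0.243, 0.467, -0.85], [0.003, -0.876, -0.482]] 368.70179985421584 -0.08570146677022875
wrist [0.127 0.567 0.372] [[0.351, 0.89, 0.29], [0.936, -0.333, -0.111], [-0.002, 0.311, -0.951]] 346.25955556665855 -0.0214167660580996
[[-0.001, -0.95, -0.311, 0.079], [1.0, -0.001, -0.0, 0.001], [0.0, -0.311, 0.95, -0.128], [0.0, 0.0, 0.0, 1.0]]
```

View pics/top0.png

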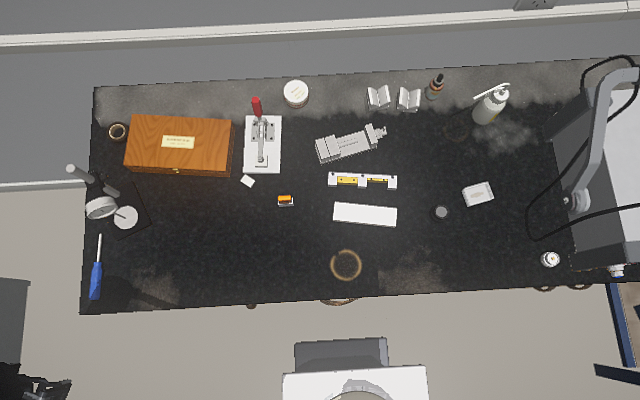

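View pics/side0.png

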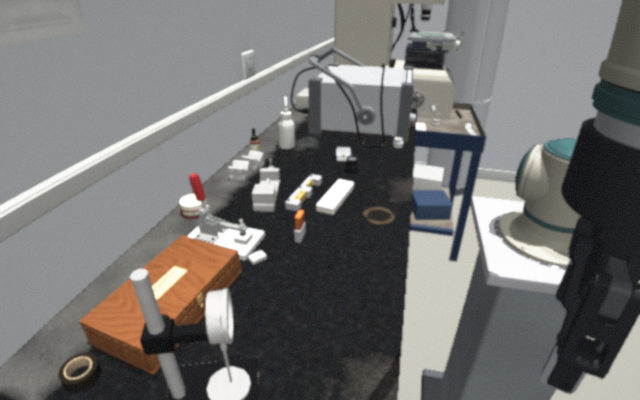

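Run:
```python
from h import *
im=np.load('top0.npy',allow_pickle=True).item(); f=im['frame']
g=cv2.cvtColor(f,cv2.COLOR_BGR2GRAY); hsv=cv2.cvtColor(f,cv2.COLOR_BGR2HSV)
def rect(mask,win,z,name):
    x0,y0,x1,y1=win; m=np.zeros_like(mask); m[y0:y1,x0:x1]=mask[y0:y1,x0:x1]
    c=max(cv2.findContours(m,0,1)[0],key=cv2.contourArea)
    P=onz(im,c[:,0,:],z)[:,:2].astype(np.float32)
    (cx,cy),(w,h),a=cv2.minAreaRect(P*1000); b=cv2.boxPoints(((cx,cy),(w,h),a))
    print(name,'c',round(cx,1),round(cy,1),'wh',round(w,1),round(h,1),'ang',round(a,2),b.round(0).tolist())
br=(g>110).astype(np.uint8)*255
rect(br,(325,198,405,232),.018,'tile')
rect(br,(322,168,402,192),.02,'rail')
org=((hsv[...,0]<22)&(hsv[...,1]>150)&(hsv[...,2]>120)).astype(np.uint8)*255
rect(org,(270,188,300,212),.062,'spacer')
rect(br,(238,172,262,190),.009,'gauge')
rect(br,(460,178,497,208),.021,'box')
print('loupe',onz(im,[[441,212]],.043))
print('brass1,2',onz(im,[[348,181],[377,180]],.0195))
c=f[150:250,230:510]; cv2.imwrite('pics/c0.png',cv2.resize(c,None,fx=2.8,fy=2.8,interpolation=cv2.INTER_CUBIC))
```

```text
tile c 494.2 -53.3 wh 149.7 48.9 ang 80.36 [[458.0, -123.0], [506.0, -131.0], [531.0, 16.0], [483.0, 25.0]]
rail c 577.2 -53.4 wh 165.0 36.5 ang 82.51 [[548.0, -133.0], [585.0, -138.0], [606.0, 26.0], [570.0, 31.0]]
spacer c 534.2 132.5 wh 27.6 11.8 ang 86.55 [[528.0, 119.0], [539.0, 118.0], [541.0, 146.0], [529.0, 147.0]]
gauge c 596.1 223.5 wh 32.6 21.1 ang 52.41 [[578.0, 217.0], [595.0, 204.0], [614.0, 230.0], [598.0, 243.0]]
box c 527.2 -324.0 wh 46.5 69.0 ang 12.69 [[497.0, -295.0], [512.0, -363.0], [557.0, -353.0], [542.0, -285.0]]
loupe [[ 0.48274816 -0.22679406  0.043     ]]
brass1,2 [[ 0.576835   -0.01992944  0.0195    ]
 [ 0.57510568 -0.0897749   0.0195    ]]
```

View pics/c0.png

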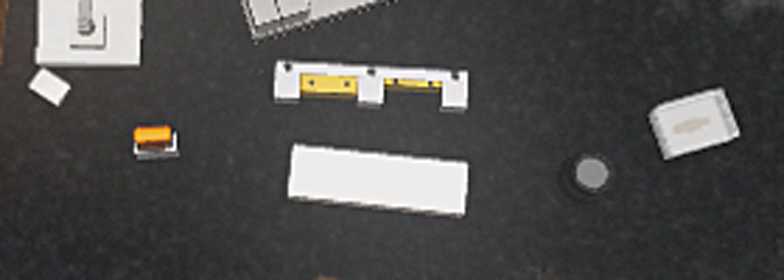

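The top view shows the shallow insert (the wide brass strip) in the left, +y bay. The deep bay is therefore at −y. The spacer is at about (0.534, 0.132), left of the tile, and the loupe is on the right. I'll move above the work for a close look.

```bash
cat >> h.py <<'E'
def goto(p,yaw=None):
    """numbers for a move to world TCP p with tool y-axis at heading yaw (deg from world +y, ccw)"""
    s=manip.get_state(); q=s['ee_rot']; Rt=R.from_quat([q[1],q[2],q[3],q[0]]).as_matrix()
    d=Rt.T@(np.array(p)-s['position'])
    cur=np.degrees(np.arctan2(-Rt[0,1],Rt[1,1])); tw=0
    if yaw is not None:
        tw=-((yaw-cur+180)%360-180)
    print('pos',np.round(s['position'],4),'yaw',round(cur,2),'F',np.round(s['contact_force'],1),'w',round(s['width'],4),'t',round(s['clock'],2),'| tool mm',(d*1000).round(1),'move',(d/.5).round(4),'twist',round(tw/180,4),'deg',round(tw,2))
E
python3 - <<'E'
from h import *
goto([.49,-.05,.2],-7.6)
E
```

```text
pos [0.2012 0.5383 0.2446] yaw -20.5 F [-0.4 -0.2 -0.4] w 0.0852 t 0.15 | tool mm [-476.5 -449.8   45.2] move [-0.9531 -0.8996  0.0904] twist -0.0717 deg -12.9
```

Emit:
step_arm(moves=[-0.953,-0.9,0.09,-0.072,-1,-0.953,-0.9,0.09,-0.072,-1,-0.953,-0.9,0.09,-0.072,-1,-0.953,-0.9,0.09,-0.072,-1,-0.953,-0.9,0.09,-0.072,-1])

```text
clock: 0.65
position: [0.3111, 0.3138, 0.228]
ee_rot: [0.0, 0.065, 0.998, -0.0]
contact_force: [0.8, -0.4, -0.2]
width: 0.0854
```

```bash
python3 -c "
from h import *
goto([.49,-.05,.2],-7.6)"
```

```text
pos [0.3111 0.3138 0.228 ] yaw -7.49 F [ 0.8 -0.4 -0.2] w 0.0854 t 0.65 | tool mm [-224.7 -337.4   28.1] move [-0.4495 -0.6747  0.0561] twist 0.0006 deg 0.11
```

Emit:
step_arm(moves=[-0.45,-0.675,0.056,0,-1,-0.45,-0.675,0.056,0,-1,-0.45,-0.675,0.056,0,-1,-0.45,-0.675,0.056,0,-1,-0.45,-0.675,0.056,0,-1])

```text
clock: 1.15
position: [0.4211, 0.0898, 0.211]
ee_rot: [0.0, 0.066, 0.998, 0.0]
contact_force: [1.4, -0.5, 1.4]
width: 0.0856
```

```bash
python3 -c "
from h import *
goto([.49,-.05,.2],-7.6)"
```

```text
pos [0.4211 0.0898 0.211 ] yaw -7.55 F [ 1.4 -0.5  1.4] w 0.0856 t 1.15 | tool mm [ -86.6 -129.5   11. ] move [-0.1733 -0.2591  0.0219] twist 0.0003 deg 0.05
```

Emit:
step_arm(moves=[-0.173,-0.259,0.022,0,-1,-0.173,-0.259,0.022,0,-1,-0.173,-0.259,0.022,0,-1,-0.173,-0.259,0.022,0,-1,-0.173,-0.259,0.022,0,-1])

```text
clock: 1.65
position: [0.4897, -0.0492, 0.1994]
ee_rot: [-0.001, 0.067, 0.998, 0.0]
contact_force: [-0.2, 0.6, -0.7]
width: 0.0853
```

Run:
```python
from h import *
im=grab('wrist'); np.save('w1.npy',im,allow_pickle=True); cv2.imwrite('pics/w1.png',im['frame'])
goto([.49,-.05,.2],-7.6)
```

```text
pos [ 0.4889 -0.0479  0.1995] yaw -7.62 F [-0.7 -0.2 -0.5] w 0.0852 t 1.7 | tool mm [-1.3 -2.  -0.5] move [-0.0027 -0.004  -0.001 ] twist -0.0001 deg -0.02
```

View pics/w1.png

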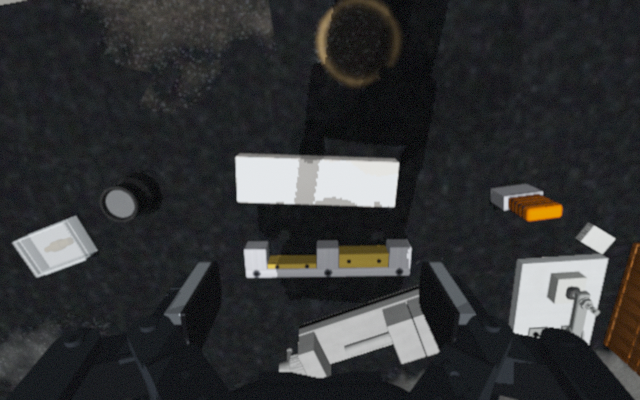

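```bash
cat >> h.py <<'E'
def farline(im,mask,win,z,trim=6):
    """far (large v) edge: line fit over columns -> centre pt (x,y), heading deg, ends"""
    x0,y0,x1,y1=win; m=np.zeros_like(mask); m[y0:y1,x0:x1]=mask[y0:y1,x0:x1]
    c=max(cv2.findContours(m,0,1)[0],key=cv2.contourArea); m[:]=0; cv2.drawContours(m,[c],-1,255,-1)
    us=np.where(m.any(0))[0]; us2=us[trim:-trim]
    vs=np.array([np.where(m[:,u])[0].max() for u in us2])+.5
    P=onz(im,np.c_[us2,vs],z)[:,:2]
    l=cv2.fitLine(P.astype(np.float32),cv2.DIST_HUBER,0,1e-5,1e-5).ravel(); d=l[:2]*np.sign(l[1]); o=l[2:]
    Q=onz(im,c[:,0,:],z)[:,:2]; t=(Q-o)@d; n=np.array([d[1],-d[0]]); w=(Q-o)@n
    return o+d*(t.min()+t.max())/2, d, n, t.max()-t.min(), w.min()
def scene(im,wt,wr,thr=110):
    g=cv2.cvtColor(im['frame'],cv2.COLOR_BGR2GRAY); m=(g>thr).astype(np.uint8)*255
    hsv=cv2.cvtColor(im['frame'],cv2.COLOR_BGR2HSV); m[(hsv[...,1]>90)]=0
    ct,dt,nt,Lt,wt_=farline(im,m,wt,.018); cr,dr,nr,Lr,wr_=farline(im,m,wr,.02)
    tile=ct-.022*nt; rail=cr-.032*nr
    yt=np.degrees(np.arctan2(-dt[0],dt[1])); yr=np.degrees(np.arctan2(-dr[0],dr[1]))
    rel=np.array([nr@(tile-rail),dr@(tile-rail)])
    print('tile',tile.round(4),'yaw',yt.round(2),'L',Lt.round(4),'w',wt_.round(4),'| rail',rail.round(4),'yaw',yr.round(2),'L',Lr.round(4),'w',wr_.round(4),'| tile in rail mm',(rel*1000).round(1))
    return tile,rail,nr,dr
E
python3 - <<'E'
from h import *
im=np.load('w1.npy',allow_pickle=True).item()
for thr in (90,110,130): scene(im,(225,145,410,215),(235,232,418,285),thr)
hsv=cv2.cvtColor(im['frame'],cv2.COLOR_BGR2HSV)
org=((hsv[...,0]<22)&(hsv[...,1]>150)&(hsv[...,2]>200)).astype(np.uint8)*255
org[:,:480]=0;org[:180]=0;org[225:]=0;org[:,575:]=0
c=max(cv2.findContours(org,0,1)[0],key=cv2.contourArea)
r=cv2.minAreaRect(onz(im,c[:,0],.062)[:,:2].astype(np.float32)*1000);print('sp',r)
E
```

```text
tile [ 0.4969 -0.052 ] yaw -9.59 L 0.1508 w -0.0478 | rail [ 0.5634 -0.0506] yaw -6.76 L 0.1665 w -0.0394 | tile in rail mm [-65.8  -9.3]
tile [ 0.4968 -0.052 ] yaw -9.6 L 0.1504 w -0.0469 | rail [ 0.563  -0.0506] yaw -6.46 L 0.1662 w -0.0331 | tile in rail mm [-65.7  -8.8]
tile [ 0.4965 -0.052 ] yaw -9.67 L 0.1502 w -0.0455 | rail [ 0.5622 -0.0503] yaw -6.86 L 0.1653 w -0.0306 | tile in rail mm [-65.1  -9.5]
sp ((535.5250244140625, 132.8917999267578), (28.138240814208984, 10.210734367370605), 89.787841796875)
```

Deep bay confirmed at −y. In the rail frame the tile sits at (−66, −9) mm with a relative yaw of −2.9°. I'll first nudge its −y end about 9 mm towards +y, then push it forward with the open fingers.

```bash
python3 -c "
from h import *
goto([.479,-.1575,.1],-9.6)
goto([.479,-.1575,.02],-9.6)"
```

```text
pos [ 0.4889 -0.0479  0.1995] yaw -7.62 F [-0.7 -0.2 -0.5] w 0.0852 t 1.7 | tool mm [  -4.9 -110.1   99.4] move [-0.0098 -0.2202  0.1988] twist 0.011 deg 1.98
pos [ 0.4889 -0.0479  0.1995] yaw -7.62 F [-0.7 -0.2 -0.5] w 0.0852 t 1.7 | tool mm [  -5.1 -110.2  179.4] move [-0.0101 -0.2204  0.3588] twist 0.011 deg 1.98
```

Emit:
step_arm(moves=[-0.01,-0.22,0.2,0.011,1,-0.01,-0.22,0.2,0.011,1,-0.01,-0.22,0.2,0.011,1,-0.01,-0.22,0.2,0.011,1,-0.01,-0.22,0.2,0.011,1])

```text
clock: 2.2
position: [0.4792, -0.1561, 0.0996]
ee_rot: [-0.001, 0.083, 0.997, 0.001]
contact_force: [0.1, -0.5, -0.2]
width: 0.0121
```

```bash
python3 -c "
from h import *
goto([.479,-.1575,.02],-9.6)"
```

```text
pos [ 0.4792 -0.1561  0.0996] yaw -9.52 F [ 0.1 -0.5 -0.2] w 0.0121 t 2.2 | tool mm [-0.2 -1.5 79.6] move [-0.0005 -0.0031  0.1592] twist 0.0004 deg 0.08
```

Emit:
step_arm(moves=[0,-0.002,0.08,0,1,0,-0.002,0.159,0,1,0,-0.002,0.159,0,1,0,0.01,0.159,0,1,0,0.02,0.159,0,1])

```text
clock: 2.7
position: [0.4836, -0.1472, 0.0228]
ee_rot: [0.002, 0.082, 0.997, -0.001]
contact_force: [0.9, -0.0, 0.2]
width: -0.0004
```

```bash
python3 -c "
from h import *
p=np.array([.4968,-.052]);d=np.array([.167,.986])
q=p-d*(.0895-.0092)
goto([*q,.02],-9.6)"
```

```text
pos [ 0.4836 -0.1472  0.0228] yaw -9.46 F [ 0.9 -0.   0.2] w -0.0004 t 2.7 | tool mm [ 2.8 15.8  2.8] move [0.0056 0.0315 0.0055] twist 0.0008 deg 0.14
```

Emit:
step_arm(moves=[0,0.008,0,0,1,0,0.016,0,0,1,0,0.023,0,0,1,0,0.028,0,0,1,0,0.0315,0,0,1])

```text
clock: 3.2
position: [0.4859, -0.1339, 0.0219]
ee_rot: [0.002, 0.082, 0.997, -0.002]
contact_force: [-1.6, -5.4, 6.3]
width: 0.0002
```

```bash
python3 -c "
from h import *
p=np.array([.4968,-.052]);d=np.array([.167,.986])
q=p-d*(.0895-.0092)
goto([*q,.02],-9.6)
im=grab('wrist'); np.save('w2.npy',im,allow_pickle=True); cv2.imwrite('pics/w2.png',im['frame'])
goto([*q,.02],-9.6)
im=grab('top'); np.save('t2.npy',im,allow_pickle=True); cv2.imwrite('pics/t2.png',im['frame'])
im=np.load('top0.npy',allow_pickle=True).item()
for n in('top0','t2'):
  im=np.load(n+'.npy',allow_pickle=True).item();g=cv2.cvtColor(im['frame'],cv2.COLOR_BGR2GRAY);m=(g>130).astype(np.uint8)*255;m[:198]=0;m[235:]=0;m[:,:325]=0;m[:,410:]=0
  c=max(cv2.findContours(m,0,1)[0],key=cv2.contourArea);print(cv2.minAreaRect(onz(im,c[:,0],.018)[:,:2].astype(np.float32)*1000))
"
```

```text
pos [ 0.4859 -0.1339  0.0219] yaw -9.46 F [-1.6 -5.4  6.3] w 0.0002 t 3.2 | tool mm [2.9 2.3 1.8] move [0.0058 0.0046 0.0037] twist 0.0008 deg 0.14
pos [ 0.4859 -0.1337  0.0218] yaw -9.47 F [-0.8 -5.2  6.7] w -0.0001 t 3.25 | tool mm [2.9 2.1 1.8] move [0.0058 0.0041 0.0036] twist 0.0007 deg 0.13
((494.1922912597656, -53.286285400390625), (149.37619018554688, 47.38837814331055), 80.3574447631836)
((497.70159912109375, -38.741363525390625), (131.63815307617188, 44.729244232177734), 80.66610717773438)
```

View pics/w2.png

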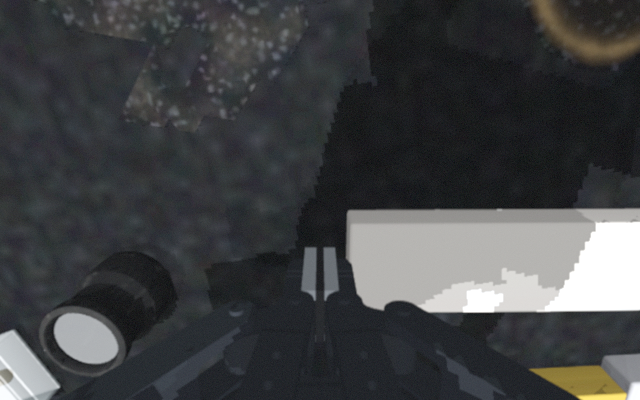

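The fingertips are touching the bench (Fz is +6 N). I'll raise a little and finish the nudge.

Emit:
step_arm(moves=[0,0,-0.012,0,1,0,0,-0.012,0,1,0,0.002,-0.012,0,1,0,0.003,-0.012,0,1,0,0.003,-0.012,0,1])

```text
clock: 3.8
position: [0.4843, -0.1304, 0.0262]
ee_rot: [-0.0, 0.083, 0.997, 0.0]
contact_force: [-0.5, -0.1, -0.5]
width: 0.0001
```

```bash
python3 -c "
from h import *
p=np.array([.4968,-.052]);d=np.array([.167,.986])
q=p-d*(.0895-.0092)
goto([*q,.02],-9.6)
im=grab('top')
g=cv2.cvtColor(im['frame'],cv2.COLOR_BGR2GRAY);m=(g>130).astype(np.uint8)*255;m[:198]=0;m[235:]=0;m[:,:325]=0;m[:,410:]=0
c=max(cv2.findContours(m,0,1)[0],key=cv2.contourArea);(a,b),(w,h),t=cv2.minAreaRect(onz(im,c[:,0],.018)[:,:2].astype(np.float32)*1000);print(a,b,w,h,t,'left end',b+w/2,'was 21.4')
"
```

```text
pos [ 0.4843 -0.1304  0.0262] yaw -9.52 F [-0.5 -0.1 -0.5] w 0.0001 t 3.8 | tool mm [ 0.8 -0.9  6.2] move [ 0.0015 -0.0018  0.0125] twist 0.0005 deg 0.08
497.0045166015625 -37.32061004638672 129.5162353515625 46.69429016113281 80.72637939453125 left end 27.43750762939453 was 21.4
```

Emit:
step_arm(moves=[0,0.003,0,0,1,0,0.006,0,0,1,0,0.006,0,0,1,0,-0.02,0,0,1,0,-0.03,0,0,1])

```text
clock: 4.35
position: [0.4822, -0.1469, 0.0266]
ee_rot: [0.0, 0.083, 0.997, -0.0]
contact_force: [0.1, -0.2, -0.3]
width: 0.0001
```

Emit:
step_arm(moves=[0,0,-0.1,0,-1,0,0,-0.2,0,-1,0,0,-0.25,0,-1])

```text
clock: 4.65
position: [0.4838, -0.1473, 0.1554]
ee_rot: [0.003, 0.083, 0.997, -0.001]
contact_force: [1.4, -0.8, -0.2]
width: 0.0429
```

```bash
python3 -c "
from h import *
goto([.47,-.05,.15],-6.7)
"
```

```text
pos [ 0.4838 -0.1473  0.1554] yaw -9.57 F [ 1.4 -0.8 -0.2] w 0.0429 t 4.65 | tool mm [29.8 93.6  5.1] move [0.0596 0.1873 0.0102] twist -0.016 deg -2.87
```

Emit:
step_arm(moves=[0.1,0.18,0.01,-0.016,-1,0.11,0.215,0.01,-0.016,-1,0.11,0.215,0.01,-0.016,-1,0.11,0.215,0.01,-0.016,-1,0.11,0.215,0.01,-0.016,-1])

```text
clock: 5.15
position: [0.446, -0.0311, 0.1468]
ee_rot: [0.001, 0.058, 0.998, -0.0]
contact_force: [0.7, 0.5, -0.9]
width: 0.0852
```

Run:
```python
from h import *
goto([.4437,-.0366,.15],-6.7)
im=grab('wrist'); np.save('w3.npy',im,allow_pickle=True); cv2.imwrite('pics/w3.png',im['frame'])
print(proj(im,[[.498,-.043,.018],[.563,-.05,.02]]).round())
```

```text
pos [ 0.446  -0.0311  0.1468] yaw -6.6 F [ 0.7  0.5 -0.9] w 0.0852 t 5.15 | tool mm [ 1.7 -5.7 -3.2] move [ 0.0034 -0.0115 -0.0063] twist 0.0006 deg 0.1
[[311. 252.]
 [312. 320.]]
```

View pics/w3.png

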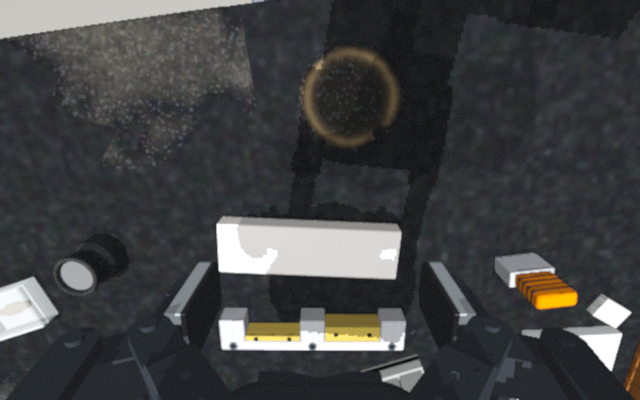

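Run:
```python
from h import *
im=np.load('w3.npy',allow_pickle=True).item()
for thr in (100,120): 
    tile,rail,n,d=scene(im,(214,208,412,285),(217,300,409,355),thr)
    yr=np.degrees(np.arctan2(-d[0],d[1]))
    goto([*(tile-n*.050+d*0),.02],yr)
```

```text
tile [ 0.4978 -0.0458] yaw -9.05 L 0.1505 w -0.0517 | rail [ 0.564  -0.0507] yaw -6.62 L 0.1669 w -0.0457 | tile in rail mm [-66.4  -2.8]
pos [ 0.4464 -0.0315  0.1468] yaw -6.66 F [ 0.4 -1.4 -0.6] w 0.0855 t 5.2 | tool mm [ -2.5  -8.2 126.8] move [-0.0051 -0.0164  0.2536] twist -0.0002 deg -0.04
tile [ 0.4975 -0.0458] yaw -8.99 L 0.1504 w -0.0512 | rail [ 0.564  -0.0506] yaw -6.63 L 0.1665 w -0.0457 | tile in rail mm [-66.7  -2.9]
pos [ 0.4464 -0.0315  0.1468] yaw -6.66 F [ 0.4 -1.4 -0.6] w 0.0855 t 5.2 | tool mm [ -2.2  -8.2 126.8] move [-0.0044 -0.0164  0.2536] twist -0.0002 deg -0.03
```

```bash
cat >> h.py <<'E'
RAIL=np.array([.564,-.0507]); YR=-6.65; D=np.array([-np.sin(np.radians(YR)),np.cos(np.radians(YR))]); N=np.array([D[1],-D[0]])
def W(x,y): return RAIL+N*x+D*y      # rail frame (m) -> world xy
def inrail():
    p=np.array(manip.get_state()['position'][:2])-RAIL; print('TCP in rail mm',(N@p*1000).round(1),(D@p*1000).round(1))
E
python3 -c "
from h import *
goto([*W(-.112,-.003),.016],YR)"
```

```text
pos [ 0.4464 -0.0315  0.1468] yaw -6.66 F [ 0.4 -1.4 -0.6] w 0.0855 t 5.2 | tool mm [ -6.8  -8.3 130.8] move [-0.0137 -0.0167  0.2616] twist -0.0 deg -0.01
```

Emit:
step_arm(moves=[-0.014,-0.017,0.05,0,-1,-0.014,-0.017,0.15,0,-1,-0.014,-0.017,0.23,0,-1,-0.014,-0.017,0.26,0,-1,-0.014,-0.017,0.26,0,-1])

```text
clock: 5.7
position: [0.4504, -0.0408, 0.0141]
ee_rot: [-0.003, 0.059, 0.998, 0.0]
contact_force: [-1.5, -0.6, 0.3]
width: 0.0855
```

```bash
python3 -c "
from h import *
inrail();goto([*W(-.056,-.003),.016],YR)"
```

```text
TCP in rail mm -114.0 -3.3
pos [ 0.4504 -0.0408  0.0141] yaw -6.75 F [-1.5 -0.6  0.3] w 0.0855 t 5.7 | tool mm [-58.    0.4  -2.2] move [-0.1159  0.0008 -0.0044] twist -0.0006 deg -0.1
```

Emit:
step_arm(moves=[-0.018,0,0,0,-1,-0.034,0,0,0,-1,-0.05,0,0,0,-1,-0.066,0,0,0,-1,-0.08,0,0,0,-1])

```text
clock: 6.2
position: [0.4911, -0.0442, 0.0172]
ee_rot: [-0.001, 0.058, 0.998, 0.0]
contact_force: [-7.8, 1.5, 7.9]
width: 0.0856
```

Emit:
step_arm(moves=[-0.012,0,0,0,-1,-0.022,0,0,0,-1,-0.03,0,0,0,-1,-0.036,0,0,0,-1])

```text
clock: 6.6
position: [0.5085, -0.0461, 0.0173]
ee_rot: [-0.001, 0.058, 0.998, 0.0]
contact_force: [-6.6, 0.7, 7.5]
width: 0.0853
```

```bash
python3 -c "
from h import *
inrail();goto([*W(-.056,-.003),.016],YR)"
```

```text
TCP in rail mm -55.7 -1.9
pos [ 0.5085 -0.0461  0.0173] yaw -6.6 F [-6.6  0.7  7.5] w 0.0853 t 6.6 | tool mm [ 0.3 -1.1  1.3] move [ 0.0007 -0.0023  0.0026] twist 0.0003 deg 0.05
```

Emit:
step_arm(moves=[0,0,-0.01,0,-1,-0.002,0,-0.01,0,-1,-0.004,0,-0.01,0,-1,-0.006,0,-0.01,0,-1,-0.006,0,-0.01,0,-1])

```text
clock: 7.1
position: [0.5127, -0.0469, 0.0215]
ee_rot: [0.0, 0.058, 0.998, 0.0]
contact_force: [0.7, -0.4, -1.0]
width: 0.0853
```

```bash
python3 -c "
from h import *
inrail();goto([*W(-.056,-.003),.016],YR)"
```

```text
TCP in rail mm -51.4 -2.2
pos [ 0.5127 -0.0469  0.0215] yaw -6.64 F [ 0.7 -0.4 -1. ] w 0.0853 t 7.1 | tool mm [ 4.6 -0.8  5.5] move [ 0.0092 -0.0017  0.011 ] twist 0.0 deg 0.01
```

Emit:
step_arm(moves=[-0.004,0,0,0,-1,-0.007,0,0,0,-1,-0.01,0,0,0,-1])

```text
clock: 7.4
position: [0.5174, -0.0474, 0.0215]
ee_rot: [0.0, 0.058, 0.998, 0.0]
contact_force: [-0.2, -0.0, 0.8]
width: 0.0854
```

```bash
python3 -c "
from h import *
inrail();goto([*W(-.056,-.003),.016],YR)
im=grab('wrist'); np.save('w4.npy',im,allow_pickle=True); cv2.imwrite('pics/w4.png',im['frame'])"
```

```text
TCP in rail mm -46.7 -2.1
pos [ 0.5174 -0.0474  0.0215] yaw -6.64 F [-0.2 -0.   0.8] w 0.0854 t 7.4 | tool mm [ 9.3 -0.9  5.5] move [ 0.0186 -0.0017  0.0109] twist 0.0 deg 0.01
```

View pics/w4.png

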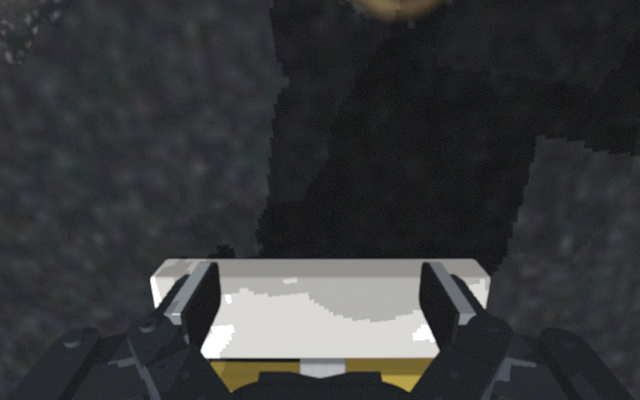

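Run:
```python
from h import *
im=np.load('w4.npy',allow_pickle=True).item()
def r(uv,z):
    p=onz(im,[uv],z)[0,:2]-RAIL; print(uv,z,'rail mm',(N@p*1000).round(1),(D@p*1000).round(1))
r([320,260],0);r([320,277],.018);r([230,357],.018);r([400,358],.018);r([320,359],.018)
r([152,276],.018);r([490,276],.018);r([300,359],.02);r([345,359],.02)
for x,y,z in [(-47,-44,0.02),(-58,-44,.005),(-36,-44,.005)]: print(proj(im,[[*W(x/1e3,y/1e3),z]]).round())
cv2.imwrite('pics/w4c.png',cv2.resize(im['frame'][240:400,140:500],None,fx=2.2,fy=2.2,interpolation=cv2.INTER_CUBIC))
```

```text
[320, 260] 0 rail mm -45.0 -0.8
[320, 277] 0.018 rail mm -46.5 -0.8
[230, 357] 0.018 rail mm -3.2 -43.5
[400, 358] 0.018 rail mm -2.5 37.1
[320, 359] 0.018 rail mm -2.1 -0.8
[152, 276] 0.018 rail mm -46.8 -73.8
[490, 276] 0.018 rail mm -46.7 73.1
[300, 359] 0.02 rail mm -4.0 -10.1
[345, 359] 0.02 rail mm -4.0 10.9
[[219. 278.]]
[[226. 240.]]
[[230. 282.]]
```

View pics/w4c.png

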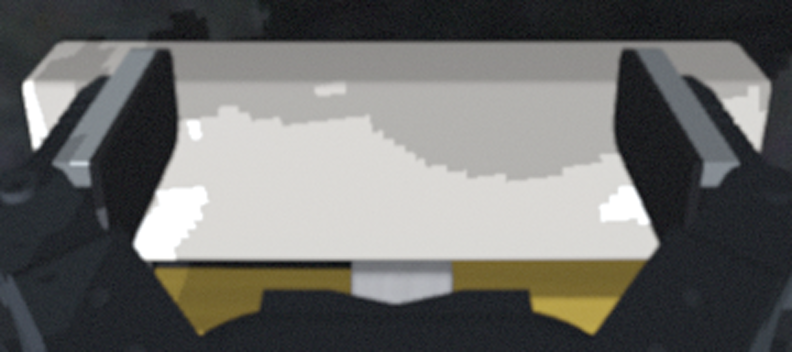

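The fingers turn out to stand on the tile's top edge: open, the tips are only about 1 mm ahead of the TCP. The tile is nearly flush and centred within 1 mm. I'll lift, back off and push again from lower down.

Emit:
step_arm(moves=[0,0,-0.02,0,-1,0.04,0,-0.02,0,-1,0.07,0,-0.02,0,-1,0.07,0,0.01,0,-1,0.07,0,0.024,0,-1])

```text
clock: 7.95
position: [0.4819, -0.0432, 0.0097]
ee_rot: [0.0, 0.058, 0.998, 0.0]
contact_force: [-0.1, 0.7, 0.4]
width: 0.0857
```

```bash
python3 -c "
from h import *
inrail();goto([*W(-.060,0),.008],YR)"
```

```text
TCP in rail mm -82.4 -2.1
pos [ 0.4819 -0.0432  0.0097] yaw -6.64 F [-0.1  0.7  0.4] w 0.0857 t 7.95 | tool mm [-22.4   2.1   1.7] move [-0.0448  0.0042  0.0034] twist 0.0 deg 0.01
```

Emit:
step_arm(moves=[-0.02,0.004,0.002,0,-1,-0.036,0.004,0.002,0,-1,-0.044,0.004,0.002,0,-1,-0.048,0.004,0.002,0,-1])

```text
clock: 8.35
position: [0.5073, -0.0442, 0.0088]
ee_rot: [-0.0, 0.058, 0.998, -0.0]
contact_force: [-2.1, 0.5, 1.0]
width: 0.0859
```

```bash
python3 -c "
from h import *
inrail();goto([*W(-.055,0),.008],YR)"
```

```text
TCP in rail mm -57.1 -0.2
pos [ 0.5073 -0.0442  0.0088] yaw -6.62 F [-2.1  0.5  1. ] w 0.0859 t 8.35 | tool mm [-2.1  0.2  0.8] move [-0.0042  0.0003  0.0015] twist 0.0001 deg 0.03
```

Emit:
step_arm(moves=[-0.002,0,0,0,-1,-0.004,0,0,0,-1,-0.004,0,0,0,-1])

```text
clock: 8.65
position: [0.5072, -0.0442, 0.0084]
ee_rot: [-0.001, 0.058, 0.998, 0.0]
contact_force: [-3.5, 0.0, 2.0]
width: 0.0855
```

Emit:
step_arm(moves=[-0.002,0,0,0,-1,-0.004,0,0,0,-1,-0.004,0,0,0,-1])

```text
clock: 8.95
position: [0.5088, -0.0442, 0.0083]
ee_rot: [-0.002, 0.058, 0.998, 0.0]
contact_force: [-5.1, 0.4, 4.3]
width: 0.0856
```

```bash
python3 -c "
from h import *
inrail();goto([*W(-.055,0),.008],YR)
im=grab('wrist'); np.save('w5.npy',im,allow_pickle=True)
def r(uv,z):
    p=onz(im,[uv],z)[0,:2]-RAIL; print(uv,z,'rail mm',(N@p*1000).round(1),(D@p*1000).round(1))
cv2.imwrite('pics/w5.png',im['frame'][150:400])"
```

```text
TCP in rail mm -55.6 0.0
pos [ 0.5088 -0.0442  0.0083] yaw -6.67 F [-5.1  0.4  4.3] w 0.0856 t 8.95 | tool mm [-0.6 -0.   0.3] move [-0.0012 -0.      0.0007] twist -0.0001 deg -0.02
```

Emit:
step_arm(moves=[-0.003,0,-0.002,0,-1,-0.006,0,-0.003,0,-1,-0.008,0,-0.003,0,-1,-0.008,0,-0.003,0,-1])

```text
clock: 9.4
position: [0.5089, -0.0441, 0.0085]
ee_rot: [-0.006, 0.059, 0.998, 0.001]
contact_force: [-9.3, 0.2, 0.3]
width: 0.0852
```

```bash
python3 -c "
from h import *
inrail();goto([*W(-.055,0),.008],YR)
im=grab('wrist'); np.save('w5.npy',im,allow_pickle=True)
cv2.imwrite('pics/w5.png',im['frame'][150:400])"
```

```text
TCP in rail mm -55.5 0.2
pos [ 0.5089 -0.0441  0.0085] yaw -6.72 F [-9.3  0.2  0.3] w 0.0852 t 9.4 | tool mm [-0.5 -0.2  0.5] move [-0.001  -0.0004  0.001 ] twist -0.0004 deg -0.07
```

Emit:
step_arm(moves=[0.03,0,0,0,-1,0.04,0,-0.06,0,-1,0.04,0,-0.16,0,-1,0.04,0,-0.26,0,-1,0.04,0,-0.32,0,-1])

```text
clock: 9.95
position: [0.4977, -0.0433, 0.1743]
ee_rot: [0.005, 0.058, 0.998, -0.001]
contact_force: [0.4, -0.8, -0.7]
width: 0.0853
```

Emit:
step_arm(moves=[0,0,0,0,-1,0,0,0,0,-1])

```text
clock: 10.15
position: [0.4957, -0.0429, 0.1708]
ee_rot: [0.002, 0.058, 0.998, -0.0]
contact_force: [-0.4, 1.2, -0.1]
width: 0.0856
```

Run:
```python
from h import *
inrail()
im=grab('wrist'); np.save('w6.npy',im,allow_pickle=True); cv2.imwrite('pics/w6.png',im['frame'][100:])
print(proj(im,[[*W(a/1e3,b/1e3),c] for a,b,c in [(-44,-75,.018),(-44,75,.018),(0,-75,.018),(0,75,.018),(32,-83,.02),(32,83,.02)]]).round(1))
```

```text
TCP in rail mm -68.7 -0.2
[[231.8 209.7]
 [405.3 209.5]
 [235.8 255.2]
 [401.5 255.1]
 [229.4 287. ]
 [408.  286.9]]
```

View pics/w6.png

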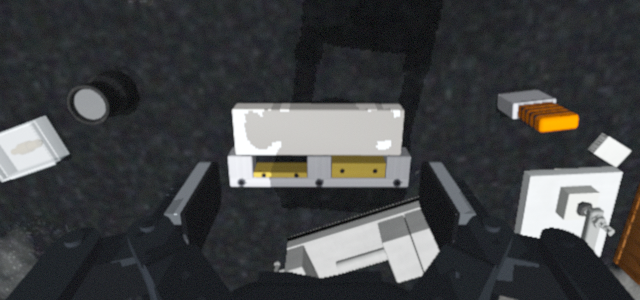

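Run:
```python
from h import *
im=np.load('w6.npy',allow_pickle=True).item()
g=cv2.cvtColor(im['frame'],cv2.COLOR_BGR2GRAY).astype(float)
def edges(v0,v1,z,name):
    C=[]
    for v in range(v0,v1,3):
        row=g[v]; dl=np.diff(row[205:262]); dr=np.diff(row[385:425])
        l=205+np.argmax(dl)+.5; r=385+np.argmin(dr)+.5
        P=(onz(im,[[l,v],[r,v]],z)[:,:2]-RAIL)*1000; C.append([*(P@D),*(P@N)])
    C=np.median(C,0); print(name,'y ends',C[:2].round(1),'mid',C[:2].mean().round(2),'len',(C[1]-C[0]).round(1))
edges(214,250,.018,'tile'); edges(262,284,.02,'rail')
# flushness: gap darkness? tile near top edge & rail far edge lines
for u in (250,280,318,350,390):
    col=g[200:300,u]; dd=np.diff(col); a=200+np.argmax(dd[:15])+.5; b=270+np.argmin(dd[70:95])+.5
    A=(onz(im,[[u,a]],0)[0,:2]-RAIL)@N*1000; B=(onz(im,[[u,b]],.02)[0,:2]-RAIL)@N*1000; print(u,a,b,'near bottom x',A.round(1),'rail back x',B.round(1))
hsv=cv2.cvtColor(im['frame'],cv2.COLOR_BGR2HSV)
org=((hsv[...,0]<22)&(hsv[...,1]>150)&(hsv[...,2]>215)).astype(np.uint8)*255
org[:,:480]=0;org[:180]=0;org[240:]=0;org[:,585:]=0
c=max(cv2.findContours(org,0,1)[0],key=cv2.contourArea)
r=cv2.minAreaRect(onz(im,c[:,0],.062)[:,:2].astype(np.float32)*1000);print('sp',r)
```

```text
tile y ends [-75.9  74.2] mid -0.86 len 150.1
rail y ends [-82.9  82.8] mid -0.01 len 165.7
250 202.5 286.5 near bottom x -44.3 rail back x 31.4
280 208.5 286.5 near bottom x -38.4 rail back x 31.3
318 202.5 278.5 near bottom x -44.2 rail back x 22.8
350 202.5 286.5 near bottom x -44.2 rail back x 31.4
390 203.5 286.5 near bottom x -43.2 rail back x 31.5
sp ((535.3889770507812, 132.91177368164062), (10.871031761169434, 28.26095199584961), 0.465742290019989)
```

Tile is flush and its centre is 0.9 mm off the rail's. Next, the spacer.

Run:
```python
from h import *
print(np.round(manip.get_state()['qpos'],2))
goto([.5354,.1329,.15],-90.5)
goto([.5354,.1329,.15],89.5)
```

```text
[-0.23  0.22  1.79  0.    1.14 -1.68]
pos [ 0.4946 -0.0427  0.1695] yaw -6.64 F [ 0.1 -0.6 -0.4] w 0.085 t 10.2 | tool mm [-20.2 179.2  19.5] move [-0.0404  0.3583  0.039 ] twist 0.4659 deg 83.86
pos [ 0.4946 -0.0427  0.1695] yaw -6.64 F [ 0.1 -0.6 -0.4] w 0.085 t 10.2 | tool mm [-20.2 179.2  19.5] move [-0.0404  0.3583  0.039 ] twist -0.5341 deg -96.14
```

Emit:
step_arm(moves=[-0.04,0.358,0.039,0.466,0,-0.04,0.358,0.039,0.466,0,-0.04,0.358,0.039,0.466,0,-0.04,0.358,0.039,0.466,0,-0.04,0.358,0.039,0.466,0])

```text
clock: 10.7
position: [0.5349, 0.1373, 0.1475]
ee_rot: [-0.002, 0.394, 0.919, 0.0]
contact_force: [-0.7, -0.2, -0.1]
width: 0.0427
```

```bash
python3 -c "
from h import *
goto([.5354,.1329,.15],-90.5)"
```

```text
pos [0.5349 0.1373 0.1475] yaw -46.37 F [-0.7 -0.2 -0.1] w 0.0427 t 10.7 | tool mm [-3.5 -2.7 -2.5] move [-0.0071 -0.0054 -0.005 ] twist 0.2452 deg 44.13
```

Emit:
step_arm(moves=[-0.003,-0.003,-0.003,0.245,0,-0.003,-0.003,-0.003,0.245,0,-0.003,-0.003,-0.003,0.245,0,-0.003,-0.003,-0.003,0.245,0,-0.003,-0.003,-0.003,0.245,0])

```text
clock: 11.2
position: [0.5341, 0.1306, 0.1495]
ee_rot: [-0.001, 0.705, 0.71, -0.001]
contact_force: [-0.4, 0.1, 0.2]
width: 0.0426
```

Emit:
step_arm(moves=[0,0,0,0.0094,0,0,0,0,0.0094,0])

```text
clock: 11.4
position: [0.5344, 0.1305, 0.1505]
ee_rot: [-0.001, 0.712, 0.702, -0.001]
contact_force: [0.0, -0.3, 0.1]
width: 0.0426
```

```bash
python3 -c "
from h import *
goto([.5354,.1329,.044],-90.5)
im=grab('wrist'); np.save('w7.npy',im,allow_pickle=True); cv2.imwrite('pics/w7.png',im['frame'])
print(proj(im,[.5354,.1329,.062]))
hsv=cv2.cvtColor(im['frame'],cv2.COLOR_BGR2HSV)
org=((hsv[...,0]<22)&(hsv[...,1]>150)&(hsv[...,2]>100)).astype(np.uint8)*255
for c in cv2.findContours(org,0,1)[0]:
  if cv2.contourArea(c)>200: print(cv2.boundingRect(c),cv2.minAreaRect(onz(im,c[:,0],.062)[:,:2].astype(np.float32)*1000))
"
```

```text
pos [0.5344 0.1305 0.1505] yaw -90.8 F [ 0.  -0.3  0.1] w 0.0426 t 11.4 | tool mm [  2.4   1.2 106.5] move [0.0048 0.0024 0.2129] twist -0.0017 deg -0.3
[[320.3495483  208.13506649]]
(314, 182, 17, 44) ((536.5557250976562, 135.83578491210938), (30.12975311279297, 10.777334213256836), 89.19237518310547)
```

View pics/w7.png

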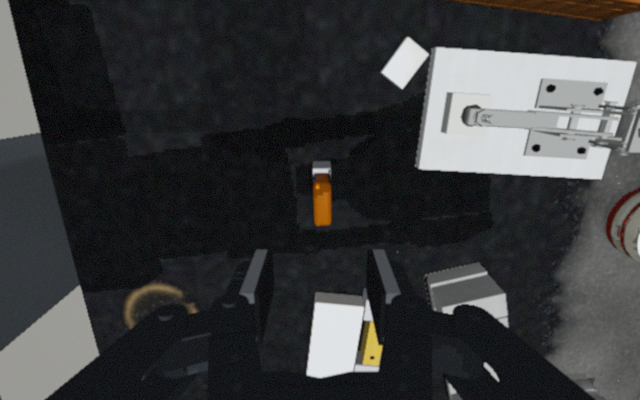

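Emit:
step_arm(moves=[0.007,0.003,0.06,0,0,0.007,0.003,0.14,0,0,0.007,0.003,0.2,0,0,0.007,0.003,0.213,0,0,0.007,0.003,0.213,0,0])

```text
clock: 11.95
position: [0.536, 0.134, 0.0445]
ee_rot: [-0.001, 0.712, 0.702, -0.001]
contact_force: [0.4, -0.7, -0.1]
width: 0.0427
```

Emit:
step_arm(moves=[0,0,0,0,0,0,0,0,0,1,0,0,0,0,1,0,0,0,0,1,0,0,0,0,1], force=40)

```text
clock: 12.45
position: [0.5375, 0.1342, 0.0468]
ee_rot: [0.001, 0.713, 0.701, 0.001]
contact_force: [-0.5, -0.1, 5.9]
width: 0.011
```

```bash
python3 -c "
from h import *
goto([.536,.134,.044],-90.5)"
```

```text
pos [0.5375 0.1342 0.0468] yaw -90.92 F [-0.5 -0.1  5.9] w 0.011 t 12.45 | tool mm [-0.2 -1.5  2.8] move [-0.0004 -0.003   0.0057] twist -0.0023 deg -0.42
```

Emit:
step_arm(moves=[0,0,-0.04,0,1,0,0,-0.1,0,1,0,0,-0.15,0,1,0,0,-0.15,0,1,0,0,-0.15,0,1])

```text
clock: 12.95
position: [0.5364, 0.1341, 0.1205]
ee_rot: [0.0, 0.713, 0.701, 0.0]
contact_force: [-0.3, -0.2, -1.5]
width: 0.0113
```

```bash
python3 -c "
from h import *
goto([*W(.008,-.036),.12],YR-90)
im=grab('wrist'); np.save('w8.npy',im,allow_pickle=True)
hsv=cv2.cvtColor(im['frame'],cv2.COLOR_BGR2HSV)
org=((hsv[...,0]<22)&(hsv[...,1]>150)&(hsv[...,2]>100)).astype(np.uint8)*255
for c in cv2.findContours(org,0,1)[0]:
  if cv2.contourArea(c)>100: print(cv2.boundingRect(c),cv2.minAreaRect(c))
"
```

```text
pos [0.5364 0.1341 0.1205] yaw -90.92 F [-0.3 -0.2 -1.5] w 0.0113 t 12.95 | tool mm [-220.9   34.9    0.5] move [-0.4419  0.0698  0.001 ] twist 0.0318 deg 5.73
(306, 262, 29, 71) ((319.9999694824219, 296.9999694824219), (27.999996185302734, 69.99998474121094), 0.0)
```

Emit:
step_arm(moves=[-0.442,0.07,0,0.032,1,-0.442,0.07,0,0.032,1,-0.442,0.07,0,0.032,1,-0.442,0.07,0,0.032,1,-0.442,0.07,0,0.032,1])

```text
clock: 13.5
position: [0.5676, -0.0913, 0.1186]
ee_rot: [-0.001, 0.748, 0.664, -0.001]
contact_force: [-0.2, 0.9, -0.3]
width: 0.0114
```

```bash
python3 -c "
from h import *
inrail();goto([*W(.008,-.036),.077],YR-90)
"
```

```text
TCP in rail mm 8.2 -39.9
pos [ 0.5676 -0.0913  0.1186] yaw -96.83 F [-0.2  0.9 -0.3] w 0.0114 t 13.5 | tool mm [ 4.  -0.1 41.5] move [ 0.0079 -0.0003  0.0831] twist -0.001 deg -0.18
```

Emit:
step_arm(moves=[0,0,0.04,0,1,0,0,0.08,0,1,0,0,0.082,0,1,0,0,0.082,0,1])

```text
clock: 13.9
position: [0.567, -0.0871, 0.078]
ee_rot: [-0.002, 0.747, 0.665, -0.001]
contact_force: [0.2, -0.7, 0.2]
width: 0.0113
```

```bash
python3 -c "
from h import *
inrail();goto([*W(.008,-.036),.077],YR-90)
im=grab('wrist'); np.save('w9.npy',im,allow_pickle=True)
cv2.imwrite('pics/w9.png',cv2.resize(im['frame'][190:400,180:460],None,fx=2.8,fy=2.8,interpolation=cv2.INTER_CUBIC))
for x in (0,17): print(x,proj(im,[[*W(x/1e3-.0005,y),.0195] for y in (-.056,-.036,-.016)]).round(1).tolist())
p=manip.get_state()['position']; z0=p[2]-.0468; c=(np.array(p[:2])-RAIL)@N
print('foot bottom z',z0, proj(im,[[*W(c+dx,-.036+.018),z0] for dx in(-.007,.007)]).round(1).tolist())
"
```

```text
TCP in rail mm 7.1 -35.8
pos [ 0.567  -0.0871  0.078 ] yaw -96.68 F [ 0.2 -0.7  0.2] w 0.0113 t 13.9 | tool mm [-0.2  0.9  1. ] move [-0.0004  0.0017  0.0021] twist -0.0002 deg -0.03
0 [[306.5, 260.4], [306.0, 229.9], [305.5, 197.4]]
17 [[334.6, 260.5], [335.1, 229.9], [335.5, 197.4]]
foot bottom z 0.03223567156758144 [[307.4, 208.4], [333.7, 208.4]]
```

View pics/w9.png

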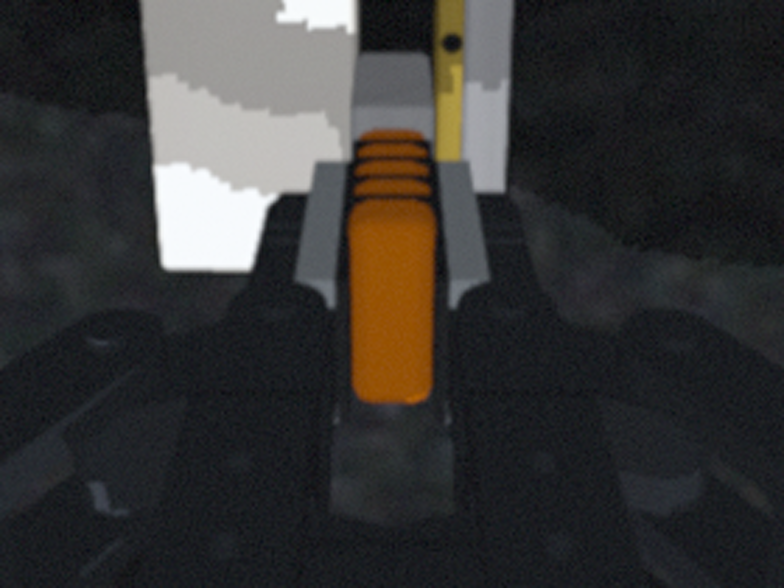

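Run:
```python
from h import *
im=np.load('w9.npy',allow_pickle=True).item(); f=im['frame'].astype(float)
for v in range(192,206,3):
    g=f[v,:,:].sum(1); d=np.diff(g); r=f[v,:,2]-f[v,:,0]  # red-blue: brass
    l=290+np.argmin(d[290:320]); w=d[l-2:l+3]; le=(w*np.arange(l-2,l+3)).sum()/w.sum()+.5
    dd=np.diff(r); b=322+np.argmax(dd[322:345]); w=dd[b-2:b+3]; be=(w*np.arange(b-2,b+3)).sum()/w.sum()+.5
    X=lambda u,z:((onz(im,[[u+.0,v]],z)[0,:2]-RAIL)@N*1000).round(2)
    print(v,le.round(1),be.round(1),'tile edge x',X(le,.018),'brass x',X(be,.0195),f[v,300:340:3,2].astype(int))
inrail()
```

```text
192 307.0 335.5 tile edge x 0.33 brass x 16.44 [246 247 191  20  19  25  20  26  21  24  16  19  82 121]
195 307.0 334.8 tile edge x 0.33 brass x 16.1 [247 247 192  26  23  17  25  16  26  24  18   9  84 122]
198 307.1 335.1 tile edge x 0.32 brass x 16.29 [229 228 195  24  16  13  11  19  19  20   8  20  84 123]
201 307.1 335.2 tile edge x 0.31 brass x 16.36 [155 174 176  18  21  17  21  18  14  15  17  19  85 107]
204 307.4 334.4 tile edge x 0.47 brass x 15.92 [157 157 134  21  19  19  13  18  13  14   9  17  78  28]
TCP in rail mm 8.0 -35.8
```

Emit:
step_arm(moves=[0,0.0006,0.012,0,1,0,0.0006,0.024,0,1,0,0.0006,0.036,0,1,0,0.0006,0.044,0,1,0,0.0006,0.05,0,1])

```text
clock: 14.45
position: [0.5682, -0.0873, 0.0541]
ee_rot: [-0.0, 0.747, 0.665, -0.0]
contact_force: [0.5, -0.1, -0.3]
width: 0.011
```

```bash
python3 -c "
from h import *
inrail();goto([*W(.0083,-.036),.0465],YR-90)
"
```

```text
TCP in rail mm 8.4 -35.9
pos [ 0.5682 -0.0873  0.0541] yaw -96.68 F [ 0.5 -0.1 -0.3] w 0.011 t 14.45 | tool mm [-0.1 -0.1  7.6] move [-0.0002 -0.0001  0.0151] twist -0.0001 deg -0.03
```

Emit:
step_arm(moves=[0,0,0.006,0,1,0,0,0.011,0,1,0,0,0.015,0,1,0,0,0.015,0,1])

```text
clock: 14.85
position: [0.5685, -0.0875, 0.047]
ee_rot: [0.0, 0.747, 0.665, 0.0]
contact_force: [-0.4, 0.3, -0.5]
width: 0.0113
```

```bash
python3 -c "
from h import *
inrail();goto([*W(.0083,-.036),.0465],YR-90)
"
```

```text
TCP in rail mm 8.7 -36.1
pos [ 0.5685 -0.0875  0.047 ] yaw -96.69 F [-0.4  0.3 -0.5] w 0.0113 t 14.85 | tool mm [ 0.1 -0.4  0.5] move [ 0.0002 -0.0008  0.0011] twist -0.0002 deg -0.04
```

One more millimetre down, to feel the bench before letting go.

Emit:
step_arm(moves=[0,0,0.001,0,1,0,0,0.002,0,1,0,0,0.003,0,1,0,0,0.003,0,1])

```text
clock: 15.25
position: [0.5686, -0.0876, 0.0469]
ee_rot: [0.0, 0.747, 0.665, 0.0]
contact_force: [-2.2, -0.2, 7.1]
width: 0.0112
```

```bash
python3 -c "
from h import *
inrail();goto([*W(.0083,-.036),.0465],YR-90)
"
```

```text
TCP in rail mm 8.8 -36.1
pos [ 0.5686 -0.0876  0.0469] yaw -96.68 F [-2.2 -0.2  7.1] w 0.0112 t 15.25 | tool mm [ 0.1 -0.5  0.4] move [ 0.0002 -0.001   0.0007] twist -0.0002 deg -0.03
```

Emit:
step_arm(moves=[0,0,-0.003,0,1,0,0,-0.003,0,0.3,0,0,-0.003,0,0.3,0,0,-0.003,0,0.3,0,0,-0.003,0,0.3])

```text
clock: 15.75
position: [0.5683, -0.0875, 0.0468]
ee_rot: [-0.0, 0.747, 0.665, -0.0]
contact_force: [0.3, 0.3, -0.1]
width: 0.0298
```

Emit:
step_arm(moves=[0,0,-0.02,0,0.3,0,0,-0.06,0,0.3,0,0,-0.13,0,0.3,0,0,-0.2,0,0.3,0,0,-0.22,0,0.3])

```text
clock: 16.25
position: [0.5708, -0.0881, 0.1617]
ee_rot: [0.003, 0.747, 0.665, 0.002]
contact_force: [0.8, 0.1, -0.2]
width: 0.0301
```

Run:
```python
from h import *
im=grab('wrist'); np.save('w10.npy',im,allow_pickle=True); cv2.imwrite('pics/w10.png',im['frame'])
hsv=cv2.cvtColor(im['frame'],cv2.COLOR_BGR2HSV)
org=((hsv[...,0]<18)&(hsv[...,1]>190)&(hsv[...,2]>90)).astype(np.uint8)*255
for c in cv2.findContours(org,0,1)[0]:
  if cv2.contourArea(c)>150:
    r=cv2.minAreaRect((onz(im,c[:,0],.062)[:,:2]-RAIL).astype(np.float32)*1000); p=np.array(r[0]); print(cv2.boundingRect(c),r,'rail',p@N,p@D)
print(np.round(manip.get_state()['qpos'],2)); goto([*W(-.1,0),.15],YR)
```

```text
(307, 175, 17, 47) ((5.493655681610107, -31.846328735351562), (33.5916633605957, 11.181501388549805), 83.4397964477539) rail 9.144626704667726 -30.995882131348406
[-0.27  0.33  1.64  0.    1.16 -0.16]
pos [ 0.5706 -0.0881  0.1616] yaw -96.68 F [ 0.6 -0.2  0.7] w 0.0298 t 16.3 | tool mm [  36.3 -111.    10.7] move [ 0.0726 -0.2221  0.0214] twist -0.5002 deg -90.03
```

Emit:
step_arm(moves=[0.07,-0.22,0.02,-0.5,0,0.07,-0.22,0.02,-0.5,0,0.07,-0.22,0.02,-0.5,0,0.07,-0.22,0.02,-0.5,-1,0.07,-0.22,0.02,-0.5,-1])

```text
clock: 16.8
position: [0.4615, -0.0393, 0.1462]
ee_rot: [-0.001, 0.449, 0.894, -0.0]
contact_force: [1.0, 1.3, -0.3]
width: 0.0703
```

```bash
python3 -c "
from h import *
goto([*W(-.09,-.001),.15],YR)"
```

```text
pos [ 0.4615 -0.0393  0.1462] yaw -53.33 F [ 1.   1.3 -0.3] w 0.0703 t 16.8 | tool mm [-9.4  9.3 -3.8] move [-0.0187  0.0185 -0.0077] twist -0.2593 deg -46.68
```

Emit:
step_arm(moves=[-0.008,0.016,0,-0.259,-1,-0.008,0.016,0,-0.259,-1,-0.008,0.016,0,-0.259,-1,-0.008,0.016,0,-0.259,-1,-0.008,0.016,0,-0.259,-1])

```text
clock: 17.3
position: [0.471, -0.0382, 0.1459]
ee_rot: [-0.001, 0.09, 0.996, 0.0]
contact_force: [0.7, -0.1, -0.6]
width: 0.0851
```

Emit:
step_arm(moves=[0,0,0,-0.021,-1,0,0,0,-0.021,-1,0,0,0,-0.021,-1])

```text
clock: 17.6
position: [0.4714, -0.0383, 0.1464]
ee_rot: [-0.001, 0.061, 0.998, 0.0]
contact_force: [0.2, 0.6, 0.1]
width: 0.0854
```

Run:
```python
from h import *
inrail(); goto([*W(-.085,-.001),.009],YR)
im=grab('wrist'); np.save('w11.npy',im,allow_pickle=True); cv2.imwrite('pics/w11.png',im['frame'][100:])
```

```text
TCP in rail mm -93.4 1.6
pos [ 0.4714 -0.0383  0.1464] yaw -7.05 F [0.2 0.6 0.1] w 0.0854 t 17.6 | tool mm [ -8.6  -2.6 137.3] move [-0.0172 -0.0052  0.2747] twist -0.0022 deg -0.4
```

View pics/w11.png

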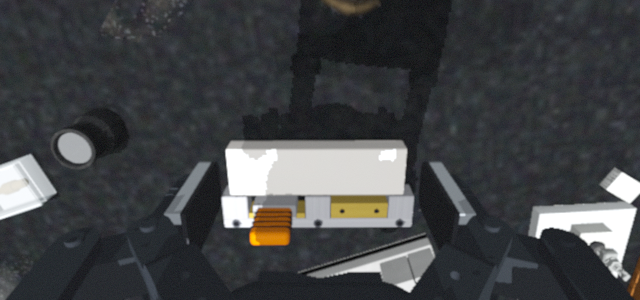

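The picture shows the spacer upright in the left (deep) bay at about (270, 325) in the full frame, with the tile flush. I'll check the centring from this image, then press.

Run:
```python
from h import *
im=np.load('w11.npy',allow_pickle=True).item(); g=cv2.cvtColor(im['frame'],cv2.COLOR_BGR2GRAY).astype(float)
def edges(v0,v1,z,name):
    C=[]
    for v in range(v0,v1,2):
        l=217+np.argmax(np.diff(g[v,217:245]))+.5; r=395+np.argmin(np.diff(g[v,395:419]))+.5
        P=(onz(im,[[l,v],[r,v]],z)[:,:2]-RAIL)*1000; C.append(P@D)
    C=np.median(C,0); print(name,C.round(1),'mid',C.mean().round(2),'len',(C[1]-C[0]).round(1))
edges(256,288,.018,'tile'); edges(304,324,.02,'rail')
```

```text
tile [-75.9  74.2] mid -0.86 len 150.2
rail [-83.1  82.7] mid -0.19 len 165.8
```

Emit:
step_arm(moves=[-0.012,-0.005,0.06,-0.002,-1,-0.012,-0.005,0.15,-0.002,-1,-0.012,-0.005,0.23,-0.002,-1,-0.012,-0.005,0.274,-0.002,-1,-0.012,-0.005,0.274,-0.002,-1])

```text
clock: 18.15
position: [0.4749, -0.041, 0.0072]
ee_rot: [-0.004, 0.058, 0.998, 0.001]
contact_force: [0.1, 0.6, 0.7]
width: 0.0851
```

Run:
```python
from h import *
inrail(); goto([*W(-.056,-.001),.009],YR)
```

```text
TCP in rail mm -89.7 -0.7
pos [ 0.4749 -0.041   0.0072] yaw -6.65 F [0.1 0.6 0.7] w 0.0851 t 18.15 | tool mm [-33.6  -0.3  -2.1] move [-0.0673 -0.0006 -0.0041] twist 0.0 deg 0.0
```

Emit:
step_arm(moves=[-0.03,0,0,0,-1,-0.046,0,0,0,-1,-0.056,0,0,0,-1,-0.062,0,0,0,-1,-0.066,0,0,0,-1])

```text
clock: 18.65
position: [0.5087, -0.0451, 0.0103]
ee_rot: [-0.002, 0.058, 0.998, 0.0]
contact_force: [-6.0, 0.4, 3.9]
width: 0.0855
```

Emit:
step_arm(moves=[-0.002,0,0,0,-1,-0.004,0,0,0,-1,-0.006,0,0,0,-1,-0.006,0,0,0,-1])

```text
clock: 19.05
position: [0.5087, -0.0451, 0.0097]
ee_rot: [-0.004, 0.058, 0.998, 0.0]
contact_force: [-8.2, -0.9, 5.8]
width: 0.0854
```

Run:
```python
from h import *
inrail(); goto([*W(-.056,-.001),.009],YR)
```

```text
TCP in rail mm -55.6 -0.8
pos [ 0.5087 -0.0451  0.0097] yaw -6.63 F [-8.2 -0.9  5.8] w 0.0854 t 19.05 | tool mm [ 0.4 -0.2  0.7] move [ 0.0009 -0.0004  0.0014] twist 0.0001 deg 0.02
```

Emit:
step_arm(moves=[-0.002,0,-0.003,0,-1,-0.004,0,-0.004,0,-1,-0.006,0,-0.004,0,-1,-0.006,0,-0.004,0,-1,-0.006,0,-0.004,0,-1])

```text
clock: 19.55
position: [0.5088, -0.045, 0.0101]
ee_rot: [-0.008, 0.058, 0.998, 0.001]
contact_force: [-9.1, -1.4, -2.5]
width: 0.0854
```

Run:
```python
from h import *
inrail(); goto([*W(-.056,-.001),.009],YR)
im=grab('wrist'); cv2.imwrite('pics/w12.png',im['frame'][140:])
im2=grab('top'); cv2.imwrite('pics/t12.png',im2['frame'])
a=np.vstack([im['frame'][160:400],cv2.resize(im2['frame'][150:240,230:500],(640,213),interpolation=cv2.INTER_CUBIC)]); cv2.imwrite('pics/fin.png',a)
inrail()
```

```text
TCP in rail mm -55.5 -0.7
pos [ 0.5088 -0.045   0.0101] yaw -6.65 F [-9.1 -1.4 -2.5] w 0.0854 t 19.55 | tool mm [ 0.5 -0.3  1.1] move [ 0.001  -0.0006  0.0022] twist -0.0 deg -0.0
TCP in rail mm -55.5 -0.7
```

Emit:
step_arm(moves=[-0.001,0,0.0015,0,-1,-0.002,0,0.0015,0,-1,-0.002,0,0.0015,0,-1])

```text
clock: 19.95
position: [0.5088, -0.045, 0.0098]
ee_rot: [-0.008, 0.058, 0.998, 0.001]
contact_force: [-12.7, -0.9, 4.6]
width: 0.0855
```

Run:
```python
from h import *
inrail(); goto([*W(-.056,-.001),.009],YR)
im=grab('wrist'); g=cv2.cvtColor(im['frame'],cv2.COLOR_BGR2GRAY).astype(float)
for u in (250,300,350,395):
    v=240+np.argmax(np.diff(g[240:275,u]))+.5; print(u,v,'near bottom edge x',((onz(im,[[u,v]],0)[0,:2]-RAIL)@N*1000).round(1))
t=grab('top')
for n,i in (('start',np.load('top0.npy',allow_pickle=True).item()),('now',t)):
    f=i['frame']; hsv=cv2.cvtColor(f,cv2.COLOR_BGR2HSV); gg=cv2.cvtColor(f,cv2.COLOR_BGR2GRAY)
    o=((hsv[...,0]<18)&(hsv[...,1]>190)&(hsv[...,2]>90)).astype(np.uint8)*255; o[:165]=0;o[215:]=0;o[:,:270]=0;o[:,:]=o; o[:,410:]=0
    for c in cv2.findContours(o,0,1)[0]:
        if cv2.contourArea(c)>25: q=onz(i,c[:,0],.062)[:,:2].mean(0); print(n,'orange',q.round(3),'rail',(q-RAIL)@N,(q-RAIL)@D)
    for w,z,nm in (((238,172,262,190),.009,'gauge'),((460,178,497,208),.021,'box')):
        m=np.zeros(gg.shape,np.uint8); x0,y0,x1,y1=w; m[y0:y1,x0:x1]=(gg[y0:y1,x0:x1]>110)*255
        c=max(cv2.findContours(m,0,1)[0],key=cv2.contourArea); print(n,nm,onz(i,[np.mean(c[:,0],0)],z)[0].round(4))
    m=np.zeros(gg.shape,np.uint8); m[200:225,428:455]=(gg[200:225,428:455]>90)*255
    c=cv2.findContours(m,0,1)[0]
    if c: print(n,'loupe',onz(i,[np.mean(max(c,key=cv2.contourArea)[:,0],0)],.043)[0].round(4))
```

```text
TCP in rail mm -55.5 -0.7
pos [ 0.5088 -0.045   0.0098] yaw -6.66 F [-12.7  -0.9   4.6] w 0.0855 t 19.95 | tool mm [ 0.5 -0.3  0.8] move [ 0.0011 -0.0005  0.0017] twist -0.0 deg -0.01
250 248.5 near bottom edge x -65.8
300 241.5 near bottom edge x -69.1
350 255.5 near bottom edge x -62.3
395 252.5 near bottom edge x -63.8
start gauge [0.5958 0.2234 0.009 ]
start box [ 0.5265 -0.3245  0.021 ]
start loupe [ 0.4842 -0.2268  0.043 ]
now gauge [0.5958 0.2235 0.009 ]
now box [ 0.5262 -0.3242  0.021 ]
now loupe [ 0.4841 -0.2268  0.043 ]
```

Run:
```python
from h import *
im=grab('wrist'); g=cv2.cvtColor(im['frame'],cv2.COLOR_BGR2GRAY).astype(float)
for u in (250,300,350,395):
    v=225+np.argmax(np.diff(g[225:310:1,u].clip(0,130)))+.5; print(u,v,'near edge x if z=0',((onz(im,[[u,v]],0)[0,:2]-RAIL)@N*1000).round(1))
s=grab('side'); hsv=cv2.cvtColor(s['frame'],cv2.COLOR_BGR2HSV)
o=((hsv[...,0]<20)&(hsv[...,1]>150)&(hsv[...,2]>120)).astype(np.uint8)*255
print('expected handle px',proj(s,[[*W(.0083,-.036),z] for z in(.029,.062)]).round(1).tolist())
for c in cv2.findContours(o,0,1)[0]:
    if cv2.contourArea(c)>15 and 200<c[0,0,1]+60: print(cv2.boundingRect(c),cv2.minAreaRect(c)[2])
goto([*W(-.056,-.001),.009],YR)
```

```text
250 291.5 near edge x if z=0 -44.0
300 291.5 near edge x if z=0 -44.0
350 291.5 near edge x if z=0 -44.0
395 291.5 near edge x if z=0 -43.9
expected handle px [[312.3, 179.4], [312.2, 168.1]]
(82, 282, 62, 69) 25.016895294189453
(147, 237, 89, 83) 43.2642936706543
(309, 166, 7, 14) 19.98310661315918
pos [ 0.5088 -0.045   0.0098] yaw -6.66 F [-13.5  -2.2   3.4] w 0.0854 t 20.15 | tool mm [ 0.5 -0.3  0.8] move [ 0.001  -0.0005  0.0017] twist -0.0 deg -0.01
```

The tile's near edge is straight at −44 mm, so it is flush. The side camera shows the spacer handle upright where it should be. Press force is about 13 N.

```bash
python3 -c "
from h import *
print(job.sign_off())"
```

```text
the job is handed in; nothing more can be done
None
```

The job is handed in at about 20 s on the clock, with the arm still pressing the tile against the rail at about 13 N.

**What I did:** I nudged the tile about 6–9 mm along its length, then pushed it flush with the open fingers. I set the spacer upright in the deep bay (the −y side) and let go. Finally I pressed the tile from its free long side.

**Last checks:**
- **Tile:** its free long edge measured −44.0 mm at four points (−43.9 at one), which is flush. It was about 0.7 mm off centre along the rail, measured before the final press.
- **Spacer:** the side camera found the handle where it was expected (bounding box at pixel 309–316, 166–180). The bench was felt at the height recorded at the grasp.
- **Loupe, gauge block, sample box:** within 0.5 mm of where they started.

**What went wrong or disagreed:**
- During the first forward push the open fingertips rode up onto the tile's top edge. I backed off and pushed again from lower down.
- The fingertips stood a few millimetres further ahead of the TCP than I assumed when shut. They touched the spacer's foot with about 6 N while gripping.
- The first try at the final edge check used the wrong image window and gave meaningless values, so I repeated it.
- The top view could not pick out the spacer.
- The limit of 12 viewed pictures was reached, so the checks after the final press were by numbers only.

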